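# Let off the ratchet press on a glued sandal sole

### The arm

A 6-joint arm with a two-finger parallel gripper is mounted at the origin on the work surface. World frame = base frame: x ahead of the robot, y to its left, z up, the work surface at z = 0. Lengths are in m, angles in rad, forces in N, time in s.
With the tool pointing down it reaches from about 0.325 to 1 m from the base axis. Payload 5.1 kg.
Tool frame: the origin (TCP) lies between the finger pads; the fingertips stand 25 mm ahead of it and the grasp point (between the pads) lies 6 mm ahead of it; z points along the fingers, y is the line along which they close (so a half turn about z gives the same grasp; the last joint's range is limited). The gripper opens to 85 mm and grips with 20 to 120 N. Pads are 22 mm wide; open, the fingers measure 114 mm over their backs; the gripper's body (76 mm by 85 mm) begins 54 mm behind the grasp point. The pads swing forward as they close: fully open they stand 13 mm farther back than shut.
Start: joints at [-1.292, 0.124, 1.65, -0, 1.367, -0.083], TCP at [0.23, -0.608, 0.256] pointing down, gripper open.
Joint ranges: [-2.61, 2.61], [-1.02, 2.33], [0.03, 2.71], [-1.35, 4.49], [0.32, 2.68], [-2.91, 2.91]. Speed limits (rad/s): [2.57, 2.57, 3.14, 3.14, 3.14, 3.14].

### API

Orientations are given as a unit quaternion [x, y, z, w].
In Python, from plant import manip, snapshot, camera_info, ticket gives the robot as it stands.
- The arm moves only by the tool step_arm, never from a script. Its argument "moves" is a list of rows, each an object with "offset": the shift along the tool's x, y, z in m, a list of three; "twist": the turn about the tool's z in degrees. A call has 1 to 5 rows; each row shifts and turns the commanded pose from where the row before left it, along the tool's axes as they then stand; what a row does not reach is not made up. A row lasts 1/12 s, in which the tool goes at most 41.7 mm and 7.16 degrees, less where a joint would pass 70% of its speed; a pose out of reach is approached as far as the arm can. A call with a gripper value outside its range is refused whole. "hand" is the opening, from 0 (shut) to 1 (fully open), set as the call begins (left out, the last holds). The fingers move at their own pace and stop on an object; the grip force is fixed at half the most. Time passes only in rows, so rows that do not move let the fingers close. It gives the time, the measured TCP pose, the force, the opening and the grip force at its end, in the units of the state.
- manip.state(): the state, without advancing time (a new reading comes with each control period).
- snapshot(name): name is "side" or "top" or "wrist"; returns the picture (384x512x3 uint8, red, green, blue); there is no depth.
- camera_info(name): a dict with "mtx" (3x3 intrinsics, pixels), "R" (3x3) and "t" (3): a world point X has camera coordinates R X + t; the wrist camera has in their place "tool_from_camera" (4x4, takes a point from camera to tool coordinates, whose origin is the TCP and whose axes are the flange's). Camera axes: x right, y down, z forward; pixel columns grow to the right and rows downward; lengths in m; the calibration is good to about 2 mm. A picture is of the moment at which its call begins: read the wrist's pose just before it. camera_info takes no time and is no camera call.
- ticket.finish_job(): hands the job in; it is judged then, once.
The state is a dict: "t": time; "qpos": joint angles; "joint_vel": joint speeds; "tau": joint torques, N m; "eef_pos": TCP position; "ee_rot": TCP orientation; "force": force on the tool from outside, world axes, zero at the start; "wrist_torque": the same for the moment, N m; "finger_gap": opening from 0.0 (shut) to 1.0 (fully open); "finger_force": force on a finger pad.
Only numpy, scipy, OpenCV 4.12 (cv2) and the standard library are available. Lean on these libraries where they do the work, as an engineer would, in place of code of your own. Each camera call takes 0.05 s, during which the arm holds its last target. There are 200 camera calls.

### The job

The glue has taken, so let the ratchet press off the sandal sole: lift the holding pawl out of the ratchet wheel and lay it right over backwards so it stays out, then wind the crank backwards until the ram has come fully up and its arm bears firmly on the stop screw, without forcing it. Leave the ram up there and lay the pawl back down on the wheel's teeth, ready for the next pair; never force the wheel against the pawl, and leave the sole and the things on the bench where they lie.

Things in the scene. Friction and masses are not known exactly. Their poses are not given: they have to be found in the camera images.
- press: Green iron bench press, fixed: bed 220 x 130 x 20 mm, column at the back (+x), head 150-236 mm high. Origin: on the bench, under the ratchet wheel's shaft. Own axes, used for all offsets below: x from ram (front) to column (back), y along the shaft to the side with wheel, pawl and crank, z up. Turned -0.35 to 0.15 rad.
- wheel: Dark ratchet wheel, 100 mm across, 20 teeth 6 mm deep; origin its centre, on the shaft at (0, 36, 190) mm in the press; carries the crank. BACKWARDS raises the ram (20 mm/rad) and moves the wheel's top to +x: right-handed about the press's +y. The engaged pawl blocks it. Friction holds it where left: winding back takes 0-8 N at the handle. When the pawl lifts it kicks back some 0.35 rad.
- handle_mid (a point): Mid-length of the crank's wooden handle: a freely spinning sleeve 22 mm thick, 92 mm long, parallel to the shaft, 65 to 157 mm along the press's y (this point 115), 70 mm from the shaft's axis. The crank arm is at y 50-60 mm. At first it hangs low at the front, 45 degrees below level +-0.3 rad; winding back takes it up the front side. The gripper can stay pointing down all the way.
- pawl: Steel holding pawl; origin its pivot, at (78, 36, 177) mm in the press; swings about the press's y. A 60 mm nose limb leans on the wheel, a 75 mm finger limb stands up and ends in the knob. Lifting swings the knob back (+x) and down, 0.95 rad to a stop pin; past about 0.4 rad its weight lays it over, before that it falls back on the wheel. 170 g; held by the load, it lifts with 3-7 N.
- pawl_knob (a point): Mid-length of the pawl's side knob: steel pin 12 mm thick, 44 mm long, along the press's y from 41 to 85 mm (this point 65; a 17 mm head at the end), 75 mm from the pivot. In the press x is 65 mm (z 251) with the pawl fully down, up to 74 mm when it rides on a tooth, 130 mm (z 218) when laid right over.
- ram: Square steel ram, 25 x 25 mm, sliding up and down in the head, geared to the wheel. Origin: its lower end, 85 mm above the bench at the start, x = -33 mm in the press. A flat arm sticks out 55 mm to the front near its lower end, upper face 17 mm above the origin. A sprung wooden foot below it holds the sole.
- stop: Lug on the head's front, origin its centre at (-74, 0, 165) mm in the press, with an upright stop screw whose springy rubber tip points down at the ram's arm. The screw is set by hand: it stops the ram 24 to 35 mm above its start (wheel 1.2-1.75 rad). This reading does not tell where: feel it at the crank. 5-15 N above the winding force at the handle is firm; 20 N is forcing.
- sole: Cork-and-rubber sandal sole, 250 x 90 x 25 mm, lying across the bed under the foot. Origin: centre of its underside; long axis its y. It stays where it is.
- sandal: Finished sandal, 250 x 95 x 68 mm, on the bench beyond the crank. Origin: centre of its underside. Leave alone.
- glue_tin: Closed glue tin, 72 mm across, 85 mm high. Origin: centre of its underside. Leave alone.
- hammer: Hammer lying on the bench. Origin: under its middle. Leave alone.

How it is judged:
By the outcome, as a careful person would: the job done as asked, in the order asked, and still so for the second after the job is handed in, with the robot touching nothing.
It also fails if it takes over 64 s, if anything falls off the work surface, if the arm or the gripper's body presses on something with over 40 N, if the wrist force passes 120 N, or if a joint passes its speed limit or range.

## Working session

There is one attempt and no reset: what is moved stays moved. The work goes in short steps, Python scripts to look and compute and a tool call to move; the robot and the scene stay as the last step left them, time stands still between calls to the robot, and variables do not carry over. Pictures are saved under pics/ and viewed, at most 10 in all, crops included, and the job is handed in when it is done.

Besides the shell and the picture viewer there is one more tool, called after ">>>" as a command line: name --argument value ..., lists and objects as JSON in quotes. step_arm: Moves the arm, as the interface text tells. Its arguments: {"type":"object","properties":{"moves":{"type":"array"},"hand":{"type":"number"}},"required":["moves"]}

```bash
mkdir -p pics; python3 - <<'E'
from plant import manip, snapshot, camera_info
import cv2,numpy as np
np.set_printoptions(precision=4,suppress=True)
print(manip.state())
for n in("side","top"):
    im=snapshot(n);cv2.imwrite(f"pics/{n}0.png",cv2.resize(im[:,:,::-1],(800,600),interpolation=cv2.INTER_CUBIC))
    c=camera_info(n);print(n,c, -c["R"].T@c["t"])
print(camera_info("wrist"))
E
```

```text
{'t': 0.0, 'qpos': array([-1.2916,  0.1245,  1.6517, -0.    ,  1.3675, -0.0826]), 'joint_vel': array([-0.0018,  0.0011, -0.0004, -0.0005,  0.0003,  0.0016]), 'tau': array([  0.0023, -42.3617, -36.5448,  -0.    ,   0.0069,  -0.    ]), 'eef_pos': array([ 0.2299, -0.6074,  0.255 ]), 'ee_rot': array([ 0.9837,  0.1799, -0.0001, -0.001 ]), 'force': array([-0.1502, -0.1064, -0.2325]), 'wrist_torque': array([0.0274, 0.028 , 0.0541]), 'finger_force': 0.0, 'finger_gap': 1.0009818614814392}
side {'mtx': array([[496.813 ,   0.    , 255.5458],
       [  0.    , 496.813 , 183.9748],
       [  0.    ,   0.    ,   1.    ]]), 'R': array([[-0.7929, -0.609 , -0.021 ],
       [-0.3881,  0.5313, -0.7531],
       [ 0.4697, -0.589 , -0.6576]]), 't': array([0.3796, 0.3734, 1.3653])} [-0.1954  0.8369  1.187 ]
top {'mtx': array([[422.9512,   0.    , 256.2437],
       [  0.    , 422.9512, 191.4077],
       [  0.    ,   0.    ,   1.    ]]), 'R': array([[ 0.012 , -0.9997,  0.0229],
       [-0.9812, -0.0161, -0.1924],
       [ 0.1927, -0.0201, -0.981 ]]), 't': array([-0.0924,  0.5565,  1.2413])} [ 0.3079 -0.0584  1.3269]
{'mtx': array([[300.3773,   0.    , 255.0822],
       [  0.    , 300.3773, 192.2242],
       [  0.    ,   0.    ,   1.    ]]), 'tool_from_camera': array([[-0.0005, -0.957 , -0.2899,  0.0747],
       [ 1.    , -0.0008,  0.001 , -0.0007],
       [-0.0012, -0.2899,  0.957 , -0.1181],
       [ 0.    ,  0.    ,  0.    ,  1.    ]])}
```

View pics/side0.png

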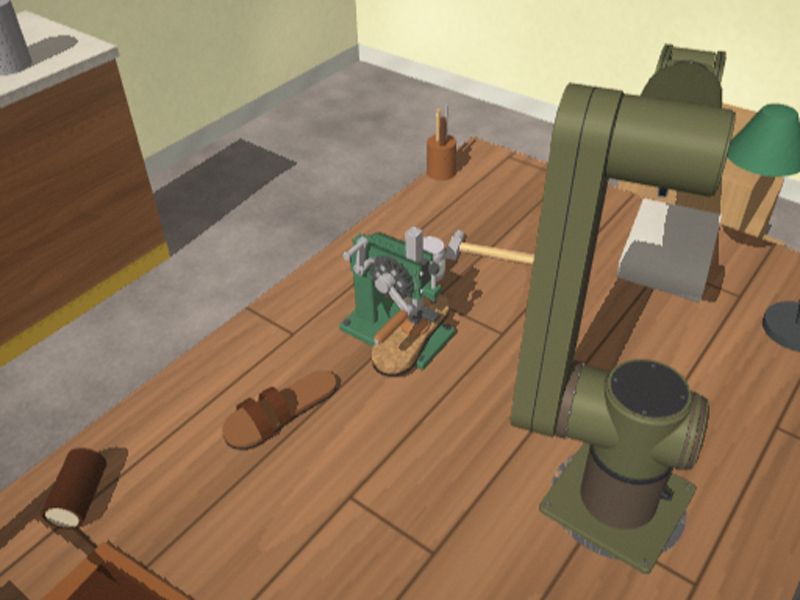

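View pics/top0.png

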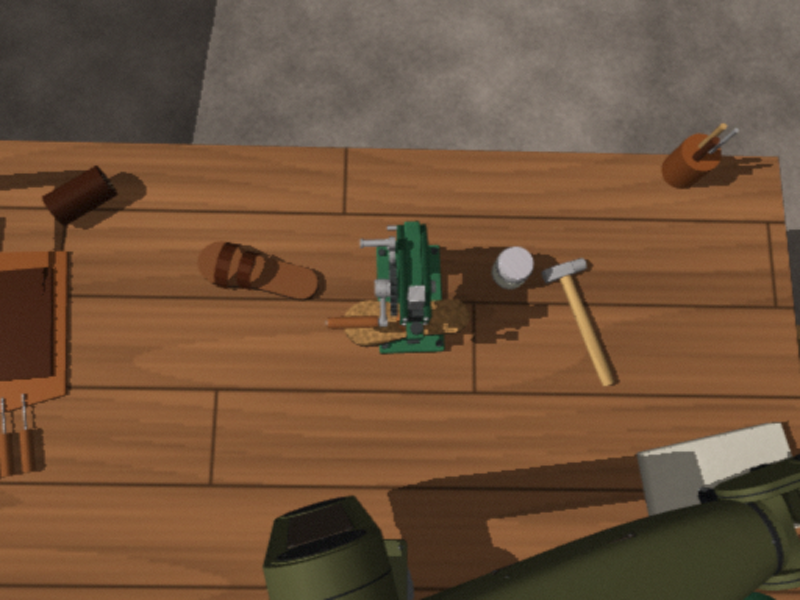

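Both views show the press at top (410,290) and side (400,295). The knob is at top (362–390,243) and the handle at top (328–380,321). I'll enlarge both.

```bash
python3 - <<'E'
from plant import snapshot
import cv2,numpy as np
s=snapshot("side");t=snapshot("top")
np.savez("im0.npz",s=s,t=t)
# scale 8: side x 212..298,y140..246 ; top 204..290, y 135..235
a=cv2.resize(s[143:243,215:295][:,:,::-1],(400,500),interpolation=cv2.INTER_CUBIC)
b=cv2.resize(t[135:235,205:285][:,:,::-1],(400,500),interpolation=cv2.INTER_CUBIC)
cv2.imwrite("pics/zoom0.png",np.hstack([a,b]))
E
```

```text
(no output)
```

View pics/zoom0.png

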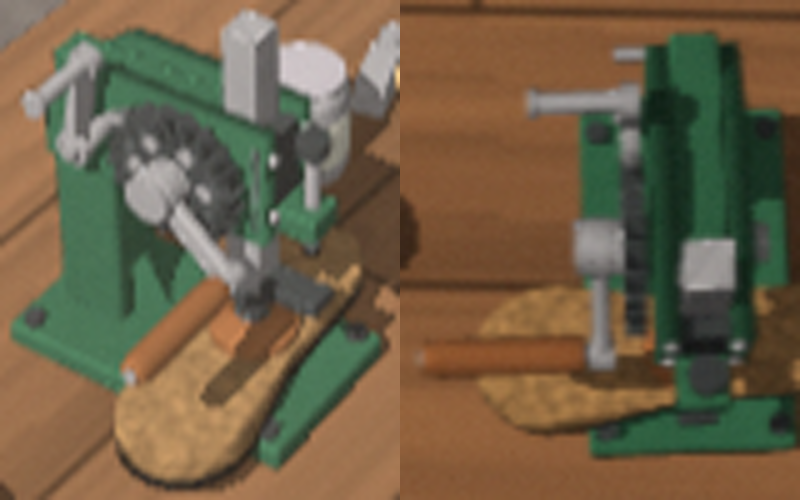

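The enlarged crops (scale 5) show:
- Knob head end: side (33,104), top (531,102)
- Knob root: side (88,58), top (632,100)
- Handle end: side (129,377), top (422,358)
- Handle root: top (588,355)
- Ram top: top view around (709,265)

Next I'll triangulate and fit the press pose.

```bash
cat > h.py <<'E'
import numpy as np
from plant import manip, camera_info
from scipy.optimize import least_squares
from scipy.spatial.transform import Rotation as R
np.set_printoptions(precision=4,suppress=True)
def proj(n,X):
    c=camera_info(n);p=c["mtx"]@(c["R"]@X+c["t"]);return p[:2]/p[2]
def p2w(P,p):
    x,y,a=P[:3];c,s=np.cos(a),np.sin(a);return np.array([x+c*p[0]-s*p[1],y+s*p[0]+c*p[1],p[2]])
def tool(dw): # world vec -> tool axes
    return R.from_quat(manip.state()["ee_rot"]).inv().apply(dw)
E
python3 - <<'E'
from h import *
S=lambda x,y:((x+.5)/5-.5+215,(y+.5)/5-.5+143)
T=lambda x,y:((x-400+.5)/5-.5+205,(y+.5)/5-.5+135)
def pts(P):
    b,k=P[3],P[4]
    H=lambda y:np.array([-.07*np.cos(b),y,.19-.07*np.sin(b)])
    K=lambda y:np.array([.078+.075*np.sin(k),y,.177+.075*np.cos(k)])
    return [("side",K(.085),S(33,104)),("top",K(.085),T(531,102)),("side",H(.157),S(129,377)),("top",H(.157),T(422,358)),
     ("top",H(.065),T(588,354)),("top",np.array([.12,.0,.236]) if 0 else np.array([0,.065,.19]),T(577,247))]
# fit w/o the last (shaft hub) point
f=lambda P:np.concatenate([proj(n,p2w(P,X))-u for n,X,u in pts(P)[:5]])
r=least_squares(f,[.6,-.05,0,.78,-.1]);P=r.x;print(P,r.fun,np.sqrt(np.diag(np.linalg.inv(r.jac.T@r.jac))))
np.save("P.npy",P)
for n,X,u in pts(P): print(n,p2w(P,X),proj(n,p2w(P,X))-u)
# check: bed corners at z=.02, press frame from top view
c=camera_info("top");C=-c["R"].T@c["t"]
for q,z in (((584,112),.02),((783,110),.02),((797,425),.02),((592,428),.02),((531,102),.25),((709,240),.26)):
    d=c["R"].T@np.linalg.solve(c["mtx"],[*T(*q),1]);X=C+d*(z-C[2])/d[2]
    cs,s=np.cos(P[2]),np.sin(P[2]);v=X[:2]-P[:2];print(q,X,cs*v[0]+s*v[1],-s*v[0]+cs*v[1])
E
```

```text
[ 0.5562 -0.1033  0.0703  0.7511 -0.1728] [-0.4891  0.1097  0.6257  0.2672 -0.1872 -0.018   0.2308  0.5741 -0.4601
 -0.3782] [0.0042 0.0015 0.0202 0.0917 0.0549]
side [ 0.6152 -0.0139  0.2509] [-0.4891  0.1097]
top [ 0.6152 -0.0139  0.2509] [0.6257 0.2672]
side [0.4942 0.0497 0.1422] [-0.1872 -0.018 ]
top [0.4942 0.0497 0.1422] [0.2308 0.5741]
top [ 0.5006 -0.042   0.1422] [-0.4601 -0.3782]
top [ 0.5517 -0.0384  0.19  ] [ 0.5897 -0.1382]
(584, 112) [ 0.676  -0.0364  0.02  ] 0.12416384409422687 0.05833497573393121
(783, 110) [ 0.6797 -0.1639  0.02  ] 0.11888160972130897 -0.06908637798717546
(797, 425) [ 0.4766 -0.1727  0.02  ] -0.08429134474222909 -0.0636626354113446
(592, 428) [ 0.4728 -0.0452  0.02  ] -0.07910150051971797 0.0638471022012394
(531, 102) [ 0.6162 -0.0122  0.25  ] 0.06617626968210924 0.08662975633878504
(709, 240) [ 0.5411 -0.1062  0.26  ] -0.015283207850408754 -0.001883382603965925
```

>>> step_arm --moves '[{"offset": [0, 0, -0.03], "twist": -7}, {"offset": [0, 0, -0.03], "twist": -7}, {"offset": [0, 0, -0.03], "twist": -7}, {"offset": [0, 0, -0.02], "twist": -7}, {"offset": [0, 0, 0], "twist": -7}]' --hand 0.45

```text
t: 0.62
eef_pos: [0.2305, -0.6094, 0.3733]
ee_rot: [0.883, 0.47, -0.001, 0.005]
force: [-0.0, -0.7, 0.8]
finger_gap: 0.449
finger_force: 0.0
```

>>> step_arm --moves '[{"offset": [0, 0, 0], "twist": -7}, {"offset": [0, 0, 0], "twist": -7}, {"offset": [0, 0, 0], "twist": -7}, {"offset": [0, 0, 0], "twist": -7}, {"offset": [0, 0, 0], "twist": -7}]'

```text
t: 1.03
eef_pos: [0.23, -0.6078, 0.366]
ee_rot: [0.7, 0.714, 0.0, -0.0]
force: [0.3, -0.1, -0.0]
finger_gap: 0.447
finger_force: 0.0
```

>>> step_arm --moves '[{"offset": [0.0315, 0.0221, 0], "twist": -1}, {"offset": [0.0315, 0.0221, 0], "twist": 0}, {"offset": [0.0315, 0.0221, 0], "twist": 0}, {"offset": [0.0315, 0.0221, 0], "twist": 0}, {"offset": [0.0315, 0.0221, 0], "twist": 0}]'

```text
t: 1.45
eef_pos: [0.3368, -0.4459, 0.366]
ee_rot: [0.697, 0.717, 0.0, -0.0]
force: [0.9, -0.5, 0.2]
finger_gap: 0.445
finger_force: 0.0
```

>>> step_arm --moves '[{"offset": [0.0315, 0.0221, 0], "twist": 0}, {"offset": [0.0315, 0.0221, 0], "twist": 0}, {"offset": [0.0315, 0.0221, 0], "twist": 0}, {"offset": [0.0315, 0.0221, 0], "twist": 0}, {"offset": [0.0315, 0.0221, 0], "twist": 0}]'

```text
t: 1.87
eef_pos: [0.4425, -0.285, 0.3663]
ee_rot: [0.696, 0.718, 0.0, 0.0]
force: [1.1, 0.2, -0.0]
finger_gap: 0.451
finger_force: 0.0
```

>>> step_arm --moves '[{"offset": [0.0315, 0.0221, 0], "twist": 0}, {"offset": [0.0315, 0.0221, 0], "twist": 0}, {"offset": [0.0315, 0.0221, 0], "twist": 0}, {"offset": [0.0315, 0.0221, 0], "twist": 0}, {"offset": [0.0315, 0.0221, 0], "twist": 0}]'

```text
t: 2.28
eef_pos: [0.5483, -0.1241, 0.3663]
ee_rot: [0.696, 0.718, -0.0, 0.0]
force: [0.5, -2.1, 0.7]
finger_gap: 0.452
finger_force: 0.0
```

>>> step_arm --moves '[{"offset": [0.029, 0.0225, 0], "twist": 0}, {"offset": [0.029, 0.0225, 0], "twist": 0}, {"offset": [0.029, 0.0225, 0], "twist": 0}, {"offset": [0, 0, 0], "twist": 0}, {"offset": [0, 0, 0], "twist": 0}]'

```text
t: 2.7
eef_pos: [0.613, -0.0355, 0.3654]
ee_rot: [0.695, 0.719, -0.001, -0.001]
force: [0.6, 0.2, -0.0]
finger_gap: 0.451
finger_force: 0.0
```

```bash
python3 - <<'E'
from h import *
from plant import snapshot
import cv2
s=manip.state();im=snapshot("wrist");t=snapshot("top")
print(s["eef_pos"],s["ee_rot"])
b=cv2.resize(t[120:240,190:290][:,:,::-1],(400,480),interpolation=cv2.INTER_CUBIC)
a=np.zeros((480,400,3),np.uint8);a[:300]=cv2.resize(im[:,:,::-1],(400,300))
cv2.imwrite("pics/w1.png",np.hstack([a,b]))
print(camera_info("wrist")["tool_from_camera"][:3,3])
E
```

```text
[ 0.613  -0.0355  0.3654] [ 0.6953  0.7188 -0.0006 -0.0006]
[ 0.0749  0.0003 -0.1181]
```

View pics/w1.png

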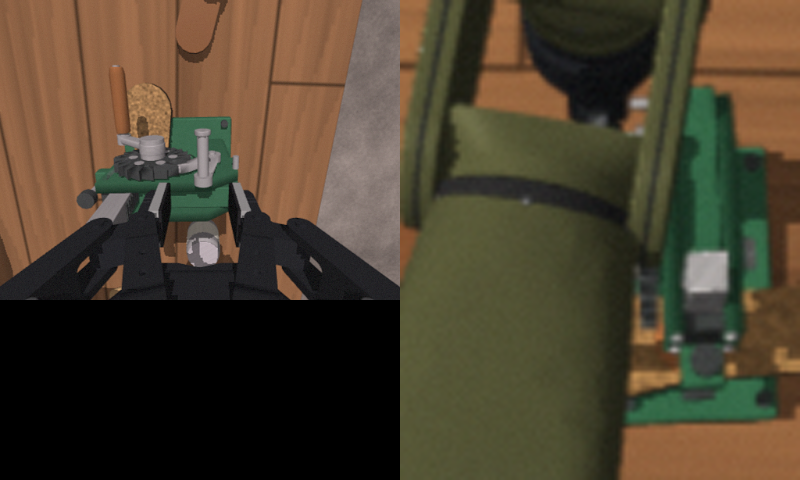

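The wrist view shows the knob at (203,132) to (204,185), centred between the fingers at columns 160 and 240. The handle end is at (117,68). I'll cast these rays as a check.

```bash
cat >> h.py <<'E'
def wray(u,v,z,pos,q):
    c=camera_info("wrist");M=c["tool_from_camera"];r=R.from_quat(q)
    o=r.apply(M[:3,3])+pos;d=r.apply(M[:3,:3]@np.linalg.solve(c["mtx"],[u,v,1]));return o+d*(z-o[2])/d[2]
E
python3 - <<'E'
from h import *
s=manip.state()
for u,v,z in((203,130,.251),(204,185,.251),(117,68,.142),(121,134,.142)):
    print(wray((u+.5)*1.28-.5,(v+.5)*1.28-.5,z,s["eef_pos"],s["ee_rot"]))
E
```

```text
[ 0.6158 -0.0121  0.251 ]
[ 0.619 -0.073  0.251]
[0.497  0.0481 0.142 ]
[ 0.4962 -0.0451  0.142 ]
```

>>> step_arm --moves '[{"offset": [0.003, 0.004, 0.03], "twist": 0}, {"offset": [0, 0, 0.03], "twist": 0}, {"offset": [0, 0, 0.03], "twist": 0}, {"offset": [0, 0, 0.018], "twist": 0}, {"offset": [0, 0, 0], "twist": 0}]'

```text
t: 3.22
eef_pos: [0.6132, -0.035, 0.2525]
ee_rot: [0.697, 0.717, -0.003, -0.004]
force: [-1.0, 0.2, -0.7]
finger_gap: 0.447
finger_force: 0.0
```

>>> step_arm --moves '[{"offset": [0, 0.006, 0], "twist": 0}, {"offset": [0, 0.006, 0], "twist": 0}, {"offset": [0, 0.005, 0], "twist": 0}, {"offset": [0, 0.005, 0], "twist": 0}, {"offset": [0, 0, 0], "twist": 0}]'

```text
t: 3.63
eef_pos: [0.6401, -0.0334, 0.2601]
ee_rot: [0.696, 0.718, 0.001, 0.001]
force: [0.1, 0.2, -0.5]
finger_gap: 0.448
finger_force: 0.0
```

>>> step_arm --moves '[{"offset": [0, 0.008, 0.0], "twist": 0}, {"offset": [0, 0.008, 0.003], "twist": 0}, {"offset": [0, 0.008, 0.005], "twist": 0}, {"offset": [0, 0.008, 0.006], "twist": 0}, {"offset": [0, 0, 0], "twist": 0}]'

```text
t: 4.05
eef_pos: [0.671, -0.0321, 0.2417]
ee_rot: [0.696, 0.718, -0.001, -0.001]
force: [-0.6, 0.9, -0.2]
finger_gap: 0.448
finger_force: 0.0
```

```bash
python3 - <<'E'
from h import *
from plant import snapshot
import cv2
s=manip.state();im=snapshot("wrist");t=snapshot("side")
print(s["eef_pos"],s["force"])
b=cv2.resize(t[143:243,215:295][:,:,::-1],(384,480),interpolation=cv2.INTER_CUBIC)
a=np.zeros((480,400,3),np.uint8);a[:300]=cv2.resize(im[:,:,::-1],(400,300))
cv2.imwrite("pics/w2.png",np.hstack([a,b]))
E
```

```text
[ 0.671  -0.0321  0.2417] [-0.622   0.9284 -0.2073]
```

View pics/w2.png

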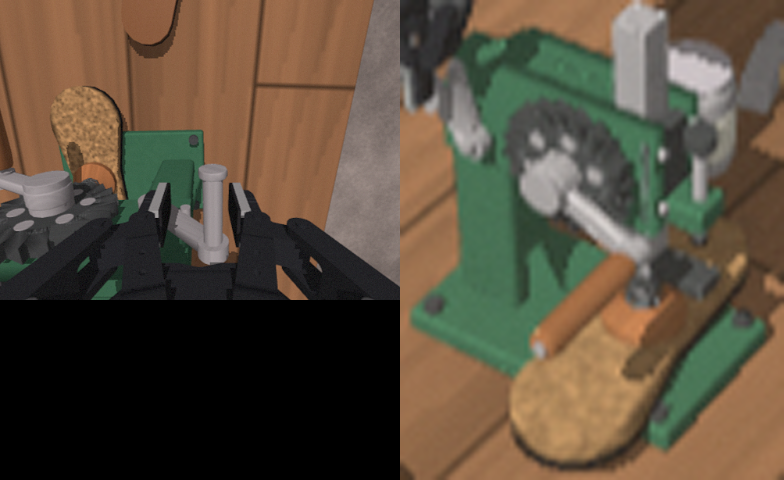

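The wrist view shows the knob at (213,172)–(212,252), near the rear finger, with the pawl nose clear of the wheel. In the side view the handle end has risen to crop (540,347). I'll work out the angles.

```bash
python3 - <<'E'
from h import *
s=manip.state()
P0=[.5536,-.1015,.04]
for z in(.218,.23,.24):
    X=wray(213.5*1.28-.5,172*1.28-.5,z,s["eef_pos"],s["ee_rot"]);d=X-[*P0[:2],0];print(X,"press x",d[0]+.04*d[1])
u=np.array([215+140/4.8-.5,143+347/4.8-.5])
for b in np.arange(.8,-.1,-.1):
    print(round(b,1),proj("side",p2w(P0,[-.07*np.cos(b),.157,.19-.07*np.sin(b)])),u)
E
```

```text
[ 0.6793 -0.0152  0.218 ] press x 0.12911603831930737
[ 0.6784 -0.0103  0.23  ] press x 0.12841899131104004
[ 0.6776 -0.0063  0.24  ] press x 0.12783811880415055
0.8 [238.3111 218.6495] [243.6667 214.7917]
0.7 [239.5262 218.0672] [243.6667 214.7917]
0.6 [240.5985 217.3002] [243.6667 214.7917]
0.5 [241.5157 216.3542] [243.6667 214.7917]
0.4 [242.2666 215.2367] [243.6667 214.7917]
0.3 [242.8418 213.9572] [243.6667 214.7917]
0.2 [243.2333 212.5269] [243.6667 214.7917]
0.1 [243.4351 210.9593] [243.6667 214.7917]
0.0 [243.4431 209.2695] [243.6667 214.7917]
```

>>> step_arm --moves '[{"offset": [0, 0, -0.03], "twist": 0}, {"offset": [0, 0, -0.04], "twist": 0}, {"offset": [0, 0, -0.04], "twist": 0}, {"offset": [0.0108, -0.0372, 0], "twist": 0}, {"offset": [0.0108, -0.0372, 0], "twist": 0}]'

```text
t: 4.57
eef_pos: [0.5968, -0.0133, 0.3588]
ee_rot: [0.697, 0.717, 0.002, 0.003]
force: [-1.2, 0.0, -0.1]
finger_gap: 0.447
finger_force: 0.0
```

>>> step_arm --moves '[{"offset": [0.0108, -0.0372, 0], "twist": 0}, {"offset": [0.0108, -0.0372, 0], "twist": 0}, {"offset": [0.0108, -0.0372, 0], "twist": 0}, {"offset": [0, 0, 0], "twist": 0}, {"offset": [0, 0, 0], "twist": 0}]' --hand 0.7

```text
t: 4.98
eef_pos: [0.4813, 0.0166, 0.3549]
ee_rot: [0.696, 0.718, 0.001, 0.001]
force: [0.3, 0.7, -0.0]
finger_gap: 0.698
finger_force: 0.0
```

```bash
python3 - <<'E'
from h import *
from plant import snapshot
import cv2
s=manip.state();im=snapshot("wrist")
np.save("s3.npy",np.r_[s["eef_pos"],s["ee_rot"]]);print(s["eef_pos"],s["force"])
cv2.imwrite("pics/w3.png",im[:,:,::-1])
E
```

```text
[0.4813 0.0166 0.3549] [ 0.2582  0.6849 -0.0426]
```

View pics/w3.png

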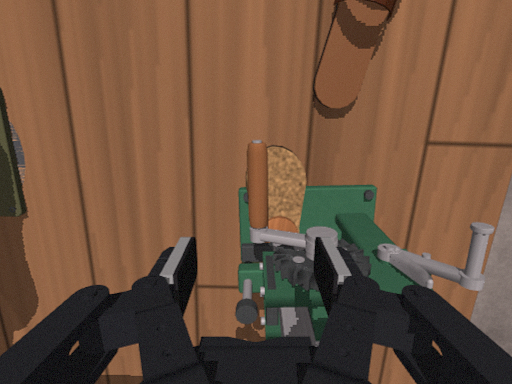

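The wrist view shows the handle at column 257, rows 143–225, centred between the fingers. The pawl is laid right over at (480,250).

```bash
python3 - <<'E'
from h import *
s=np.load("s3.npy")
for u,v in((257.5,143),(258,226)): print(wray(u,v,.165,s[:3],s[3:]))
E
```

```text
[0.4837 0.0502 0.165 ]
[ 0.4873 -0.0415  0.165 ]
```

>>> step_arm --moves '[{"offset": [0, 0.003, 0.04], "twist": 0}, {"offset": [0, 0, 0.04], "twist": 0}, {"offset": [0, 0, 0.04], "twist": 0}, {"offset": [0, 0, 0], "twist": 0}]'

```text
t: 5.37
eef_pos: [0.4815, 0.0162, 0.2244]
ee_rot: [0.697, 0.717, -0.006, -0.007]
force: [-2.1, 1.1, -1.3]
finger_gap: 0.699
finger_force: 0.0
```

>>> step_arm --moves '[{"offset": [0, 0.001, 0.032], "twist": 0}, {"offset": [0, 0, 0.03], "twist": 0}, {"offset": [0, 0, 0], "twist": 0}, {"offset": [0, 0, 0], "twist": 0}]'

```text
t: 5.7
eef_pos: [0.4874, 0.016, 0.1728]
ee_rot: [0.696, 0.718, -0.001, -0.001]
force: [0.6, -0.2, 0.7]
finger_gap: 0.699
finger_force: 0.0
```

>>> step_arm --moves '[{"offset": [0, 0, 0], "twist": 0}, {"offset": [0, 0, 0], "twist": 0}]'

```text
t: 5.87
eef_pos: [0.489, 0.016, 0.1757]
ee_rot: [0.696, 0.718, 0.002, 0.002]
force: [1.2, -0.6, -0.0]
finger_gap: 0.701
finger_force: 0.0
```

>>> step_arm --moves '[{"offset": [0, -0.003, 0.003], "twist": 0}, {"offset": [0, 0, 0], "twist": 0}, {"offset": [0, 0, 0], "twist": 0}, {"offset": [0, 0, 0], "twist": 0}, {"offset": [0, 0, 0], "twist": 0}]' --hand 0

```text
t: 6.28
eef_pos: [0.484, 0.0162, 0.1702]
ee_rot: [0.696, 0.718, 0.0, 0.0]
force: [-1.9, 0.2, 3.9]
finger_gap: 0.236
finger_force: 58.5
```

>>> step_arm --moves '[{"offset": [0, 0, 0], "twist": 0}, {"offset": [0, 0, 0], "twist": 0}, {"offset": [0, 0, 0], "twist": 0}]'

```text
t: 6.53
eef_pos: [0.484, 0.0162, 0.1701]
ee_rot: [0.696, 0.718, 0.0, 0.0]
force: [-3.6, 0.5, 5.6]
finger_gap: 0.235
finger_force: 58.7
```

>>> step_arm --moves '[{"offset": [0, -0.0023, -0.0067], "twist": 0}, {"offset": [0, -0.0016, -0.0068], "twist": 0}, {"offset": [0, -0.0009, -0.0069], "twist": 0}, {"offset": [0, 0, 0], "twist": 0}, {"offset": [0, 0, 0], "twist": 0}]'

```text
t: 6.95
eef_pos: [0.4788, 0.016, 0.1905]
ee_rot: [0.696, 0.718, -0.0, -0.0]
force: [-1.4, 0.2, 1.9]
finger_gap: 0.235
finger_force: 59.5
```

Very low forces, so the arc fits well. I'll continue.

>>> step_arm --moves '[{"offset": [0, -0.0002, -0.007], "twist": 0}, {"offset": [0, 0.0005, -0.007], "twist": 0}, {"offset": [0, 0.0012, -0.0069], "twist": 0}, {"offset": [0, 0.001, -0.0034], "twist": 0}, {"offset": [0, 0, 0], "twist": 0}]'

```text
t: 7.37
eef_pos: [0.4808, 0.0162, 0.2148]
ee_rot: [0.696, 0.718, -0.001, -0.001]
force: [-6.2, -0.6, 0.1]
finger_gap: 0.232
finger_force: 59.4
```

>>> step_arm --moves '[{"offset": [0, 0.0007, -0.0034], "twist": 0}, {"offset": [0, 0.001, -0.0033], "twist": 0}, {"offset": [0, 0.0012, -0.0033], "twist": 0}, {"offset": [0, 0, 0], "twist": 0}]'

```text
t: 7.7
eef_pos: [0.4842, 0.0163, 0.225]
ee_rot: [0.696, 0.718, -0.0, -0.001]
force: [-6.2, -0.6, 0.3]
finger_gap: 0.236
finger_force: 59.4
```

>>> step_arm --moves '[{"offset": [0, 0.001, -0.0032], "twist": 0}, {"offset": [0, 0.0013, -0.0031], "twist": 0}, {"offset": [0, 0, 0], "twist": 0}]'

```text
t: 7.95
eef_pos: [0.4873, 0.0164, 0.2315]
ee_rot: [0.696, 0.718, 0.001, 0.0]
force: [-4.7, 0.2, -0.3]
finger_gap: 0.233
finger_force: 59.4
```

>>> step_arm --moves '[{"offset": [0, 0.0016, -0.003], "twist": 0}, {"offset": [0, 0.0018, -0.003], "twist": 0}, {"offset": [0, 0, 0], "twist": 0}]'

```text
t: 8.2
eef_pos: [0.4908, 0.0165, 0.2373]
ee_rot: [0.696, 0.718, 0.001, 0.0]
force: [-3.1, 1.5, -0.6]
finger_gap: 0.235
finger_force: 59.5
```

>>> step_arm --moves '[{"offset": [0, 0.0017, -0.0023], "twist": 0}, {"offset": [0, 0.0018, -0.0022], "twist": 0}, {"offset": [0, 0, 0], "twist": 0}]'

```text
t: 8.45
eef_pos: [0.4941, 0.0167, 0.2417]
ee_rot: [0.696, 0.718, 0.0, -0.0]
force: [-4.2, 2.2, -0.4]
finger_gap: 0.237
finger_force: 59.5
```

>>> step_arm --moves '[{"offset": [0, 0.0019, -0.0021], "twist": 0}, {"offset": [0, 0.001, -0.001], "twist": 0}, {"offset": [0, 0, 0], "twist": 0}]'

```text
t: 8.7
eef_pos: [0.497, 0.0169, 0.245]
ee_rot: [0.696, 0.718, 0.001, -0.0]
force: [-4.6, 1.7, 2.1]
finger_gap: 0.23
finger_force: 59.6
```

>>> step_arm --moves '[{"offset": [0, 0.0014, -0.0018], "twist": 0}, {"offset": [0, 0.0014, -0.0017], "twist": 0}, {"offset": [0, 0, 0], "twist": 0}]'

```text
t: 8.95
eef_pos: [0.5, 0.017, 0.2483]
ee_rot: [0.696, 0.718, 0.001, 0.0]
force: [-3.4, 2.2, 0.0]
finger_gap: 0.234
finger_force: 59.5
```

>>> step_arm --moves '[{"offset": [0, 0.0016, -0.0015], "twist": 0}, {"offset": [0, 0.0016, -0.0014], "twist": 0}, {"offset": [0, 0, 0], "twist": 0}]'

```text
t: 9.2
eef_pos: [0.503, 0.0171, 0.251]
ee_rot: [0.696, 0.718, 0.001, 0.0]
force: [-3.9, 3.0, 0.6]
finger_gap: 0.232
finger_force: 59.5
```

>>> step_arm --moves '[{"offset": [0, 0.0017, -0.0013], "twist": 0}, {"offset": [0, 0, 0], "twist": 0}]'

```text
t: 9.37
eef_pos: [0.5047, 0.0172, 0.2523]
ee_rot: [0.696, 0.718, 0.001, -0.0]
force: [-3.9, 3.9, 0.8]
finger_gap: 0.236
finger_force: 59.6
```

>>> step_arm --moves '[{"offset": [0, 0.0017, -0.0013], "twist": 0}, {"offset": [0, 0, 0], "twist": 0}]'

```text
t: 9.53
eef_pos: [0.5064, 0.0173, 0.2537]
ee_rot: [0.696, 0.718, 0.001, -0.0]
force: [-3.7, 2.9, 0.8]
finger_gap: 0.233
finger_force: 59.6
```

>>> step_arm --moves '[{"offset": [0, 0.0017, -0.0012], "twist": 0}, {"offset": [0, 0, 0], "twist": 0}]'

```text
t: 9.7
eef_pos: [0.5081, 0.0173, 0.2549]
ee_rot: [0.696, 0.718, 0.001, -0.0]
force: [-4.0, 3.3, 0.8]
finger_gap: 0.236
finger_force: 59.6
```

>>> step_arm --moves '[{"offset": [0, 0.0017, -0.0012], "twist": 0}, {"offset": [0, 0, 0], "twist": 0}]'

```text
t: 9.87
eef_pos: [0.509, 0.0174, 0.2555]
ee_rot: [0.696, 0.718, -0.0, -0.001]
force: [-6.7, 4.1, 0.9]
finger_gap: 0.232
finger_force: 59.6
```

The stop has just been reached, so I'll press in small steps.

>>> step_arm --moves '[{"offset": [0, 0.0008, -0.0005], "twist": 0}, {"offset": [0, 0, 0], "twist": 0}, {"offset": [0, 0, 0], "twist": 0}]'

```text
t: 10.12
eef_pos: [0.5091, 0.0174, 0.2555]
ee_rot: [0.696, 0.718, -0.001, -0.002]
force: [-8.9, 3.3, 0.7]
finger_gap: 0.236
finger_force: 59.4
```

>>> step_arm --moves '[{"offset": [0, 0.0008, -0.0005], "twist": 0}, {"offset": [0, 0, 0], "twist": 0}, {"offset": [0, 0, 0], "twist": 0}]'

```text
t: 10.37
eef_pos: [0.5094, 0.0174, 0.2556]
ee_rot: [0.696, 0.718, -0.001, -0.002]
force: [-9.6, 3.1, 0.4]
finger_gap: 0.229
finger_force: 59.4
```

>>> step_arm --moves '[{"offset": [0, 0.001, -0.0007], "twist": 0}, {"offset": [0, 0, 0], "twist": 0}, {"offset": [0, 0, 0], "twist": 0}]'

```text
t: 10.62
eef_pos: [0.5097, 0.0175, 0.2558]
ee_rot: [0.696, 0.718, -0.002, -0.003]
force: [-11.9, 3.8, -0.8]
finger_gap: 0.233
finger_force: 59.4
```

>>> step_arm --moves '[{"offset": [0, 0.001, -0.0007], "twist": 0}, {"offset": [0, 0, 0], "twist": 0}, {"offset": [0, 0, 0], "twist": 0}]'

```text
t: 10.87
eef_pos: [0.5099, 0.0175, 0.2559]
ee_rot: [0.696, 0.718, -0.003, -0.004]
force: [-13.4, 3.5, -0.3]
finger_gap: 0.235
finger_force: 59.3
```

>>> step_arm --moves '[{"offset": [0, 0.0005, -0.0003], "twist": 0}, {"offset": [0, 0, 0], "twist": 0}, {"offset": [0, 0, 0], "twist": 0}]'

```text
t: 11.12
eef_pos: [0.51, 0.0175, 0.2559]
ee_rot: [0.696, 0.718, -0.003, -0.004]
force: [-15.3, 3.0, -0.6]
finger_gap: 0.235
finger_force: 59.3
```

>>> step_arm --moves '[{"offset": [0, 0, 0], "twist": 0}, {"offset": [0, 0, 0], "twist": 0}, {"offset": [0, 0, 0], "twist": 0}, {"offset": [0, 0, 0], "twist": 0}]' --hand 0.7

```text
t: 11.45
eef_pos: [0.5145, 0.0167, 0.2592]
ee_rot: [0.696, 0.718, 0.001, 0.001]
force: [-0.4, -0.2, -0.8]
finger_gap: 0.698
finger_force: 0.0
```

>>> step_arm --moves '[{"offset": [0, 0, -0.03], "twist": 0}, {"offset": [0, 0, -0.035], "twist": 0}, {"offset": [0, 0, -0.035], "twist": 0}, {"offset": [0, 0, 0], "twist": 0}]'

```text
t: 11.78
eef_pos: [0.5165, 0.0167, 0.3679]
ee_rot: [0.696, 0.718, 0.005, 0.006]
force: [0.5, -0.0, 1.9]
finger_gap: 0.704
finger_force: 0.0
```

>>> step_arm --moves '[{"offset": [-0.0106, 0.0328, 0], "twist": 0}, {"offset": [-0.0106, 0.0328, 0], "twist": 0}, {"offset": [-0.0106, 0.0328, 0], "twist": 0}, {"offset": [-0.0106, 0.0328, 0], "twist": 0}, {"offset": [-0.0106, 0.0328, 0], "twist": 0}]' --hand 0.5

```text
t: 12.2
eef_pos: [0.6811, -0.0317, 0.3585]
ee_rot: [0.696, 0.718, 0.001, 0.001]
force: [0.2, -0.2, 0.1]
finger_gap: 0.499
finger_force: 0.0
```

>>> step_arm --moves '[{"offset": [0, 0, 0], "twist": 0}, {"offset": [0, 0, 0], "twist": 0}, {"offset": [0, 0, 0], "twist": 0}]'

```text
t: 12.45
eef_pos: [0.679, -0.0311, 0.358]
ee_rot: [0.696, 0.718, 0.0, 0.0]
force: [-0.3, -0.4, -0.7]
finger_gap: 0.503
finger_force: 0.0
```

```bash
python3 - <<'E'
from h import *
from plant import snapshot
import cv2
s=manip.state();im=snapshot("wrist");t=snapshot("side")
np.save("s4.npy",np.r_[s["eef_pos"],s["ee_rot"]]);print(s["eef_pos"],s["force"])
b=cv2.resize(t[143:243,215:295][:,:,::-1],(384,480),interpolation=cv2.INTER_CUBIC)
a=np.zeros((480,400,3),np.uint8);a[:300]=cv2.resize(im[:,:,::-1],(400,300))
cv2.imwrite("pics/w4.png",np.hstack([a,b]))
E
```

```text
[ 0.679  -0.0311  0.358 ] [-0.3239 -0.3915 -0.6718]
```

View pics/w4.png

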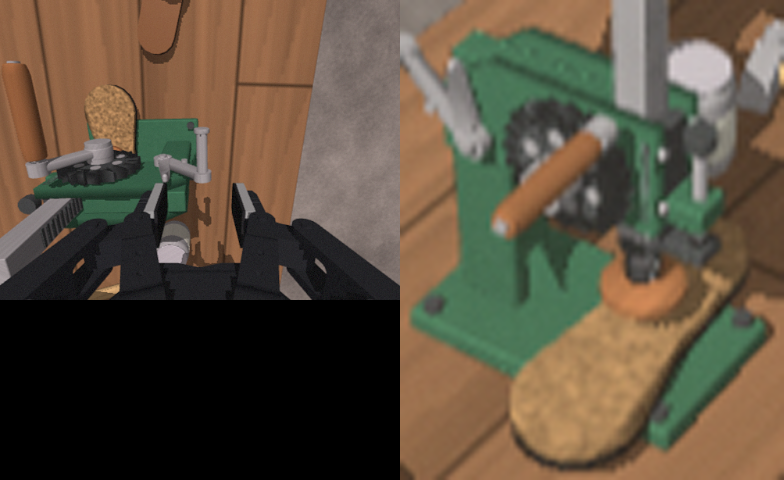

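The wrist view shows the laid-over knob at (202,132–175), centred between the fingers. The side view shows the ram up and its arm at the stop screw. I'll descend over the knob.

>>> step_arm --moves '[{"offset": [0, 0, 0.035], "twist": 0}, {"offset": [0, 0, 0.035], "twist": 0}, {"offset": [0, 0, 0.035], "twist": 0}, {"offset": [0, 0, 0.024], "twist": 0}, {"offset": [0, 0, 0], "twist": 0}]'

```text
t: 12.97
eef_pos: [0.6748, -0.0301, 0.2225]
ee_rot: [0.696, 0.718, -0.003, -0.004]
force: [-0.1, 0.8, -1.3]
finger_gap: 0.502
finger_force: 0.0
```

>>> step_arm --moves '[{"offset": [0, 0, 0], "twist": 0}, {"offset": [0, 0, 0], "twist": 0}, {"offset": [0, 0, 0], "twist": 0}]'

```text
t: 13.22
eef_pos: [0.6803, -0.0311, 0.2332]
ee_rot: [0.696, 0.718, 0.002, 0.002]
force: [-0.4, -0.6, 0.2]
finger_gap: 0.501
finger_force: 0.0
```

>>> step_arm --moves '[{"offset": [0, 0, 0], "twist": 0}, {"offset": [0, 0, 0], "twist": 0}, {"offset": [0, -0.005, -0.004], "twist": 0}, {"offset": [0, -0.005, -0.004], "twist": 0}, {"offset": [0, -0.007, -0.004], "twist": 0}]' --hand 0.24

```text
t: 13.63
eef_pos: [0.662, -0.0316, 0.2421]
ee_rot: [0.696, 0.718, 0.0, 0.001]
force: [-0.4, 0.2, -0.3]
finger_gap: 0.246
finger_force: 0.3
```

>>> step_arm --moves '[{"offset": [0, -0.007, -0.004], "twist": 0}, {"offset": [0, -0.007, -0.003], "twist": 0}, {"offset": [0, -0.007, -0.002], "twist": 0}, {"offset": [0, -0.007, -0.001], "twist": 0}, {"offset": [0, 0, 0], "twist": 0}]'

```text
t: 14.05
eef_pos: [0.6327, -0.0323, 0.2512]
ee_rot: [0.696, 0.718, -0.0, -0.0]
force: [0.3, 0.3, 1.3]
finger_gap: 0.244
finger_force: 0.0
```

>>> step_arm --moves '[{"offset": [0, -0.004, 0], "twist": 0}, {"offset": [0, -0.004, 0], "twist": 0}, {"offset": [0, -0.003, 0], "twist": 0}, {"offset": [0, 0, 0], "twist": 0}, {"offset": [0, 0, 0], "twist": 0}]'

```text
t: 14.47
eef_pos: [0.6229, -0.0327, 0.2509]
ee_rot: [0.696, 0.718, -0.0, -0.0]
force: [0.8, 0.1, -0.7]
finger_gap: 0.239
finger_force: 0.0
```

>>> step_arm --moves '[{"offset": [0, -0.003, 0], "twist": 0}, {"offset": [0, 0, 0], "twist": 0}, {"offset": [0, -0.002, 0], "twist": 0}, {"offset": [0, 0, 0], "twist": 0}]'

```text
t: 14.8
eef_pos: [0.6178, -0.0329, 0.251]
ee_rot: [0.696, 0.718, -0.0, -0.0]
force: [0.1, -0.1, -0.3]
finger_gap: 0.239
finger_force: 0.0
```

Open the fingers, rise, and check.

>>> step_arm --moves '[{"offset": [0, 0, 0], "twist": 0}, {"offset": [0, 0, 0], "twist": 0}, {"offset": [0, 0, -0.03], "twist": 0}, {"offset": [0, 0, -0.04], "twist": 0}, {"offset": [0, 0, -0.04], "twist": 0}]' --hand 0.45

```text
t: 15.22
eef_pos: [0.6173, -0.0327, 0.3605]
ee_rot: [0.696, 0.718, -0.001, -0.002]
force: [0.4, -0.1, 0.5]
finger_gap: 0.45
finger_force: 0.0
```

>>> step_arm --moves '[{"offset": [0, 0, 0], "twist": 0}, {"offset": [0, 0, 0], "twist": 0}, {"offset": [0, 0, 0], "twist": 0}]'

```text
t: 15.47
eef_pos: [0.618, -0.0329, 0.3611]
ee_rot: [0.696, 0.718, 0.0, 0.0]
force: [-0.4, 0.6, -0.5]
finger_gap: 0.449
finger_force: 0.0
```

```bash
python3 - <<'E'
from h import *
from plant import snapshot
import cv2
s=manip.state();im=snapshot("wrist");t=snapshot("side")
np.save("s5.npy",np.r_[s["eef_pos"],s["ee_rot"]]);print(s["eef_pos"],s["force"])
b=cv2.resize(t[143:243,215:295][:,:,::-1],(384,480),interpolation=cv2.INTER_CUBIC)
a=np.zeros((480,400,3),np.uint8);a[:300]=cv2.resize(im[:,:,::-1],(400,300));a[300:]=cv2.resize(im[160:260,180:380,::-1],(400,200))[:180]
cv2.imwrite("pics/w5.png",np.hstack([a,b]))
E
```

```text
[ 0.618  -0.0329  0.3611] [-0.3553  0.5998 -0.5287]
```

View pics/w5.png

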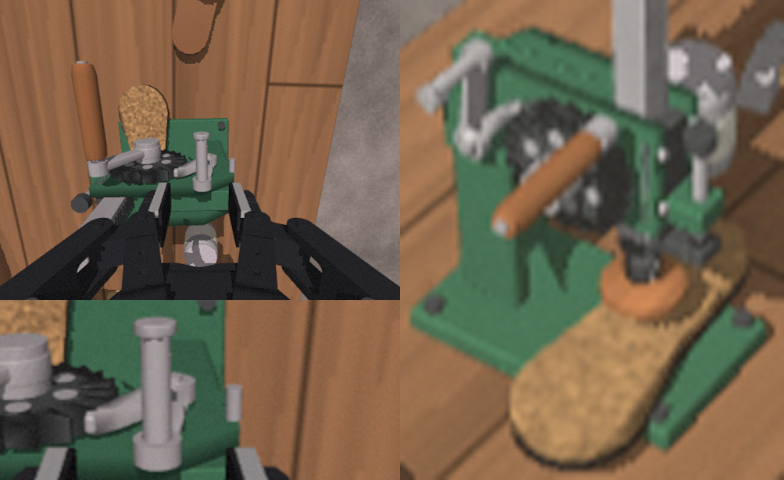

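The wrist view shows the pawl's nose resting on the wheel's teeth. In the side view the handle end hasn't moved from (502,228), and the ram's arm is at the stop screw at (705,230). I'll hand in.

```bash
python3 -c "
from plant import ticket
print(ticket.finish_job())"
```

```text
the job is handed in; nothing more can be done
None
```

I've handed the job in at about 15.5 s: the ram is up against the stop screw, pressed with about 10 N over the winding force, and the pawl is back down on the teeth. After letting go, I confirmed by camera only that the ram stayed up.

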